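# Tip chestnuts from a flat scoop into the roasting pan

### The arm

A 6-joint arm with a two-finger parallel gripper is mounted at the origin on a cart in front of the work surface, level with it; the furniture and walls round the work are solid. World frame = base frame: x ahead of the robot, y to its left, z up, the work surface at z = 0. Lengths are in mm, angles in rad, forces in N, time in s.
With the tool pointing down it reaches from about 350 to 875 mm from the base axis. Payload 4.2 kg.
Tool frame: the origin (TCP) lies on the mounting face of the last link; the fingertips stand 173 mm ahead of it and the grasp point (between the pads) lies 155 mm ahead of it; z points along the fingers, y is the direction in which the jaws open and shut (so a half turn about z gives the same grasp; the last joint's range is limited). The gripper opens to 85 mm and grips with 20 to 120 N. Pads are 22 mm wide; open, the fingers measure 114 mm over their backs; the gripper's body (76 mm by 85 mm) begins 54 mm behind the grasp point. The pads swing forward as they close: fully open they stand 13 mm farther back than shut.
Start: joints at [1.462, 0.385, 0.008, 0, -1.194, -0.259], TCP at [224.694, 583.192, 404.712] pointing down, gripper open.
Joint ranges: [-3.14, 3.14], [-1.21, 2.06], [-1.07, 1.41], [-3.16, 2.05], [-2.99, -0.16], [-3.1, 3.1]. Speed limits (rad/s): [2.79, 2.79, 3.14, 3.14, 3.14, 3.14].

### API

Orientations are given as a unit quaternion [x, y, z, w].
In Python, from bench import arm gives the robot as it stands.
- The arm moves only by the shell command python3 -m jog 'ROWS' [OPENING]. ROWS is JSON, a list that holds one entry, the list of rows, each a list of 4 numbers: the shift along the tool's x, y, z in mm, then the turn about the tool's z in degrees. In form: [[[x, y, z, spin], ...]]. A call has exactly 5 rows; each row is the pose to reach, as a shift and turn from the pose measured when the call began, along the tool's axes at that moment; what a row does not reach only later rows make up. A row lasts 1/8 s, in which the tool goes at most 62.5 mm and 10.7 degrees, less where a joint would pass 70% of its speed; a pose out of reach is approached as far as the arm can. A call with a gripper value outside its range is refused whole. OPENING is the finger opening in mm, from 0 to 85.4, set as the call begins (- or left out, the last holds). The fingers move at their own pace and stop on an object; the grip force is fixed at half the most. Time passes only in rows, so rows that repeat a pose let the fingers close, or fill a call up. It gives the time, the measured TCP pose, the force and the opening at its end, in the units of the state.
- arm.read_state(): the state, without advancing time (a new reading comes with each control period).
- arm.get_image(name): name is "scene" or "top" or "wrist"; returns (picture, depth): 420x560x3 uint8, blue, green, red; 420x560 float32, mm along the optical axis (not along the pixel's ray), 0 where there is no reading.
- arm.camera_params(name): a dict with "mtx" (3x3 intrinsics, pixels), "R" (3x3) and "t" (3): a world point X has camera coordinates R X + t. Camera axes: x right, y down, z forward; pixel columns grow to the right and rows downward; lengths in mm; the calibration is good to about 2 mm. The wrist camera is an equidistant fisheye: a pixel r from the principal point sees the ray r / f radians off the axis. A picture is of the moment at which its call begins: read the wrist's pose just before it. camera_params takes no time and is no camera call; for the wrist camera it gives the pose at the moment of the call.
- arm.job_done(): hands the job in, once; it reports no verdict.
The state is a dict: "clock": time; "joints": joint angles; "joint_vel": joint speeds; "joint_efforts": joint torques, N m; "position": TCP position; "ee_rot": TCP orientation; "contact_force": force on the tool from outside, world axes, zero at the start; "wrist_torque": the same for the moment, N m; "gripper_width": finger opening in mm.
Only numpy, scipy, OpenCV 4.12 (cv2) and the standard library are available. Lean on these libraries where they do the work, as an engineer would, in place of code of your own. Each camera call takes 0.05 s, during which the arm holds its last target.

### The job

Pick up the flat metal scoop with the red grip, carry it level so that neither chestnut falls off, and tip both chestnuts from it into the low black pan, not the blue pot. Leave the pan where it stands, then set the empty scoop down flat on the stove's grates and let go.

Things in the scene. Friction and masses are not known exactly. Their poses are not given: they have to be found in the camera images.
- scoop: Flat metal scoop 130 (x) x 116 (y) mm, 160 g, on the grates (z = 0). Origin: centre of underside, z up. Open front edge, no lip, at x = -65 mm, facing the robot (world -x) within 25 deg. Floor 3 mm thick, back wall 32 high, sides 24 (rear) and 14 high. Red grip bar above: x -32 to +68, 20 wide (y), 20 tall, axis at z = 72, joined to the back wall only. Centre of mass x = 18, z = 31.
- chestnut_1: Glossy dark brown chestnut, 36 mm across, 27 mm tall, 20 g, flat side down on the scoop's floor beside the grip bar (scoop y about +30 mm). Origin: centre of its flat underside; z up through its point. On metal it begins to slide when the floor is tipped by about 15 to 25 degrees and slides fast at 45.
- chestnut_2: The other chestnut, the same as the first, on the other side of the grip bar (scoop y about -30 mm). (Surroundings: on the counter left of the stove, beyond y = 0.25 m, stand a bottle reaching z = 0.20 m and, from x = 0.55 m on, a rack with a tall knife block.)
- pan: Low round black pan on a rear burner, loose, 1.2 kg: 194 mm wide at the rim, 42 high, floor 4 thick, inside 158 wide at the floor, 188 at the rim. Origin: centre of underside, z up. Loop handles at +-y reach 124 mm out, 44 high. Beside it, 0.23 to 0.33 m left or right, stands a blue pot 88 mm high; a plate 17 high lies beside the scoop. A cabinet side rises at y = -0.385 m.
Mind the look-alikes: they are no part of the job. What is shaped like the chestnut_2 but yellow is not meant.

How it is judged:
By the outcome, as a careful person would: the job done as asked, in the order asked, and still so for the second after the job is handed in, with the robot touching nothing.
It also fails if it takes over 58 s, if anything falls off the work surface, if the arm or the gripper's body presses on something with over 40 N, if the wrist force passes 120 N, or if a joint passes its speed limit or range.

## Working session

There is one attempt and no reset: what is moved stays moved. The work goes in short steps, Python scripts to look and compute and a shell command to move; the robot and the scene stay as the last step left them, time stands still between calls to the robot, and variables do not carry over. Pictures are saved under pics/ and viewed, and the job is handed in when it is done.

```bash
mkdir -p pics; ls
cat > h.py <<'E'
import numpy as np, cv2
from bench import arm
def st():
    s=arm.read_state(); print({k:np.round(s[k],3).tolist() for k in ("clock","joints","position","ee_rot","contact_force","wrist_torque","gripper_width")}); return s
def cam(n):
    p=arm.camera_params(n); return [np.array(p[k],float) for k in ("mtx","R","t")]
def cloud(n,d):
    K,R,t=cam(n); v,u=np.mgrid[:d.shape[0],:d.shape[1]]
    c=np.stack([(u-K[0,2])/K[0,0]*d,(v-K[1,2])/K[1,1]*d,d],-1)
    return (c-t)@R
def proj(n,X):
    K,R,t=cam(n); c=R@np.asarray(X,float)+t; return K[:2,:2]@(c[:2]/c[2])+K[:2,2]
def ray(n,u,v,z):
    K,R,t=cam(n); o=-R.T@t; d=R.T@np.array([(u-K[0,2])/K[0,0],(v-K[1,2])/K[1,1],1.]); return o+d*(z-o[2])/d[2]
E
python3 - <<'E'
from h import *
st()
for n in ("scene","top"):
    im,d=arm.get_image(n); cv2.imwrite(f"pics/{n}0.png",im); np.save(n+"0.npy",d)
    K,R,t=cam(n); print(n,K.tolist(),(-R.T@t).round())
E
```

```text
pics
{'clock': 0.0, 'joints': [1.462, 0.386, 0.007, -0.001, -1.194, -0.259], 'position': [224.619, 583.018, 403.604], 'ee_rot': [0.983, -0.183, -0.0, 0.001], 'contact_force': [-1.12, -0.243, 0.559], 'wrist_torque': [-0.015, 0.007, 0.023], 'gripper_width': 85.351}
scene [[385.47430378541327, 0.0, 276.22009359891643], [0.0, 385.47430378541327, 213.53336532104845], [0.0, 0.0, 1.0]] [ 43. 427. 540.]
top [[489.68395387529216, 0.0, 280.8224170738377], [0.0, 489.68395387529216, 203.85132027213368], [0.0, 0.0, 1.0]] [459. -38. 902.]
```

View pics/scene0.png

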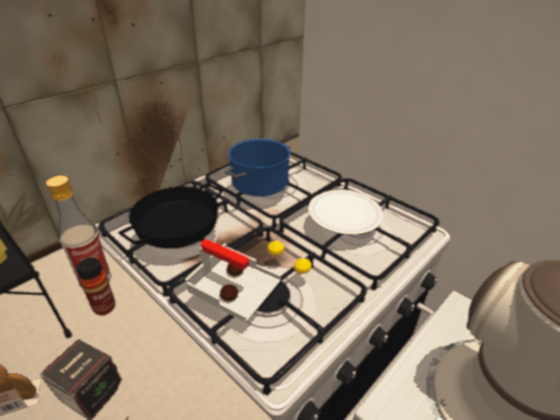

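View pics/top0.png

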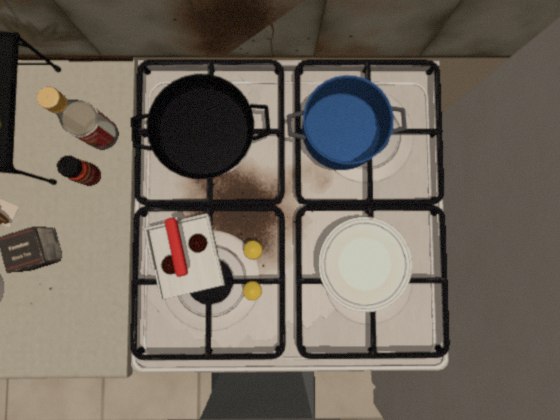

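Run:
```python
from h import *
im=cv2.imread("pics/top0.png"); d=np.load("top0.npy"); P=cloud("top",d)
hsv=cv2.cvtColor(im,cv2.COLOR_BGR2HSV)
b,g,r=[im[...,i].astype(int) for i in range(3)]
# bar: red, in scoop region
roi=np.zeros(d.shape,bool); roi[205:305,140:232]=1
m=(r>150)&(g<60)&(b<60)&roi
q=P[m]; q=q[(q[:,2]>60)]; print("bar z",np.median(q[:,2]),q[:,:2].mean(0), len(q))
rect=cv2.minAreaRect(q[:,:2].astype(np.float32)); print(rect)
# scoop floor: light in roi
z=P[...,2]
for lo,hi in((-3,6),(6,20),(20,40),(40,100)): print(lo,hi,(roi&(z>lo)&(z<hi)).sum())
mf=roi&(b>150)&(z>-1)&(z<40); 
n,l,s,c=cv2.connectedComponentsWithStats(mf.astype(np.uint8)); k=1+np.argmax(s[1:,4]); print(s[k])
print("scoop rect",cv2.minAreaRect(P[l==k][:,:2].astype(np.float32)))
md=roi&(r<90)&(r>b+15)&(z>8)&(z<40)
n,l,s,c=cv2.connectedComponentsWithStats(md.astype(np.uint8))
for k in range(1,n):
    if s[k,4]>40: print("chest",c[k],s[k,4],P[l==k].mean(0).round(1),P[l==k][:,2].max())
# pan rim, pot
for nm,bx,zl,zh in(("pan",(60,190,130,280),36,48),("pot",(60,190,285,410),82,95)):
    R=np.zeros(d.shape,bool); R[bx[0]:bx[1],bx[2]:bx[3]]=1
    q=P[R&(z>zl)&(z<zh)]; 
    (cx,cy),rr=cv2.minEnclosingCircle(q[:,:2].astype(np.float32)); print(nm,q[:,:2].min(0),q[:,:2].max(0),cx,cy,rr)
    ql=P[R&(z>20)&(z<34)];print(ql[:,:2].min(0),ql[:,:2].max(0))
cv2.imwrite("pics/crop0.png",cv2.resize(im[200:310,135:275],None,fx=5,fy=5,interpolation=cv2.INTER_CUBIC))
for x in range(300,800,25): print(x, [int(round(P[tuple(proj("top",[x,130,30]).astype(int)[::-1])][2]))])
```

```text
bar z 81.58825114263036 [463.70773781 123.53376   ] 552
((483.4575500488281, 54.600547790527344), (95.85633850097656, 165.27923583984375), 15.312724113464355)
-3 6 3422
6 20 497
20 40 718
40 100 787
[ 150  217   73   82 2776]
scoop rect ((445.58306884765625, 119.97863006591797), (125.97613525390625, 112.84617614746094), 12.982303619384766)
chest [197.42023346 242.53696498] 257 [471.4  97.   23.1] 32.269043483763525
chest [167.83625731 265.07017544] 171 [431.7 148.6  24.7] 32.985787768765285
pan [584.70504328 -33.08402509] [777.22204043 216.86303048] 679.0845947265625 91.9141845703125 125.61085510253906
[ 5.89730206e+02 -5.47636403e-01] [773.35729572 192.40892809]
pot [ 602.84628354 -241.98005732] [756.39242296 -89.2974776 ] 680.1968383789062 -165.77781677246094 77.80702209472656
[ 604.74776089 -238.00011131] [753.08472778 -90.89654122]
300 [-37]
325 [-38]
350 [-35]
375 [-33]
400 [4]
425 [81]
450 [81]
475 [81]
500 [4]
525 [-39]
550 [-40]
575 [-39]
600 [9]
625 [4]
650 [4]
675 [4]
700 [4]
725 [5]
750 [10]
775 [-37]
```

View pics/crop0.png

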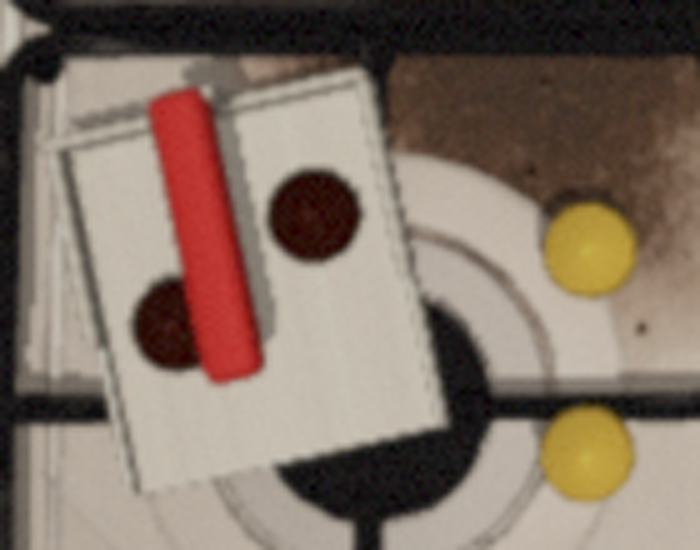

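Run:
```python
from h import *
im=cv2.imread("pics/top0.png"); d=np.load("top0.npy"); P=cloud("top",d); z=P[...,2]
b,g,r=[im[...,i].astype(int) for i in range(3)]
roi=np.zeros(d.shape,bool); roi[210:285,160:192]=1
m=(r>110)&(g<70)&(b<70)&roi&(z>70)&(z<90)
q=P[m]; rect=cv2.minAreaRect(q[:,:2].astype(np.float32)); print(rect)
print("vec line",cv2.fitLine(q[:,:2].astype(np.float32),cv2.DIST_L2,0,.01,.01).ravel())
# wall x near y 50..160
for n in("top","scene"):
    P=cloud(n,np.load(n+"0.npy")); q=P[(P[...,1]>0)&(P[...,1]<220)&(P[...,2]>60)&(P[...,2]<250)&(P[...,0]>700)]
    if len(q): print(n,np.percentile(q[:,0],[1,10,50,90]))
    q=P[(P[...,2]>60)&(P[...,0]>550)&(P[...,0]<850)&(P[...,1]>180)&(P[...,1]<350)]
    print("left things",q.min(0),q.max(0), len(q))
P=cloud("top",np.load("top0.npy"))
q=P[(P[...,2]>60)&(P[...,2]<280)&(P[...,1]>180)&(P[...,1]<420)&(P[...,0]>350)]
H,xe,ye=np.histogram2d(q[:,0],q[:,1],bins=[range(350,900,50),range(180,440,20)]); print(H.astype(int))
# wall-plane
q=P[(P[...,0]>780)&(np.abs(P[...,1])<250)]; print(len(q),[ (lo,np.round(np.median(q[(q[:,2]>lo)&(q[:,2]<lo+40)][:,0]))) for lo in range(-60,200,40) if ((q[:,2]>lo)&(q[:,2]<lo+40)).any()])
```

```text
((463.8919982910156, 125.46627807617188), (96.1642837524414, 19.962669372558594), 13.021263122558594)
vec line [9.7649783e-01 2.1552725e-01 4.6326010e+02 1.2402578e+02]
top [832.78487701 833.49470967 834.41357021 835.36032955]
left things [583.32282139 180.00015993  60.02279299] [838.4624729  349.93780999 205.48986535] 6318
scene [829.15005753 830.66488893 832.43550641 834.29070988]
left things [579.10647024 180.02226566  60.02367812] [838.81528815 349.9971306  445.67091429] 17305
[[   0    0    0    0    0    0    0    0    0    0    0    0]
 [   0    0    0    0    0    0    0    0    0    0    0    0]
 [   0    0    0    0    0    0    0    0    0    0    0    0]
 [   0    0    0    0    0    0    0    0    0    0    0    0]
 [   0    0    0    0    0   73  128   24    0    8  189   15]
 [   0    0    0    0    0   69  135   38    0    3  393   18]
 [   0    0    0   22 1034  702  108    0    0    2  388   64]
 [   0    0    0    0   36   15    0    0    0    2  379  112]
 [   0    0    0    0    0    0    0    0    0    3  368  155]
 [ 465  467  466  468  468  441  466  464  451  452  539  205]]
22864 [(-60, np.float64(808.0)), (-20, np.float64(819.0)), (20, np.float64(834.0)), (60, np.float64(835.0)), (100, np.float64(835.0)), (140, np.float64(835.0)), (180, np.float64(834.0))]
```

```bash
cat >> h.py <<'E'
from scipy.spatial.transform import Rotation as Ro
def togo(gx,gy,gz,yaw):
    """rows values to bring TCP to (gx,gy,gz), tool x at yaw deg"""
    s=arm.read_state(); R=Ro.from_quat(s["ee_rot"]).as_matrix(); p=np.array(s["position"])
    cy=np.degrees(np.arctan2(R[1,0],R[0,0])); sp=-((yaw-cy+180)%360-180)
    print("clock",round(s["clock"],2),"pos",p.round(1),"yaw",cy.round(2),"tz",R[:,2].round(4),"F",np.round(s["contact_force"],1),"T",np.round(s["wrist_torque"],2),"w",round(s["gripper_width"],1),"j6",round(s["joints"][5],2))
    print("togo",(R.T@(np.array([gx,gy,gz])-p)).round(1),"spin",sp.round(2))
E
python3 -m jog '[[[40,41,0,-7],[80,82,0,-14],[120,123,0,-21],[160,164,0,-28],[200,205,0,-34]]]' 85
python3 -c "
from h import *
togo(428,116,300,12.8)"
```

```text
clock: 0.72
position: [337.8, 317.9, 403.9]
ee_rot: [0.993, 0.114, -0.001, 0.001]
contact_force: [1.6, -0.6, -0.1]
gripper_width: 84.9
clock 0.72 pos [337.8 317.9 403.9] yaw 13.15 tz [-8.0e-04 -2.2e-03 -1.0e+00] F [ 1.6 -0.6 -0.1] T [ 0.01 -0.13  0.04] w 84.9 j6 0.69
togo [ 42.1 217.  104.3] spin 0.35
```

```bash
python3 -m jog '[[[8,44,12,0],[16,88,30,0],[25,132,50,0],[34,176,75,0],[42,217,96,0]]]' 85
python3 -c "
from h import *
togo(428,116,229,12.8)
togo(428,116,229,12.8)
im,d=arm.get_image('wrist'); cv2.imwrite('pics/w1.png',im)"
```

```text
clock: 1.35
position: [428.1, 114.4, 307.4]
ee_rot: [0.993, 0.114, -0.001, 0.001]
contact_force: [0.3, -0.2, -0.4]
gripper_width: 85.3
clock 1.35 pos [428.1 114.4 307.4] yaw 13.14 tz [-0.0013 -0.0024 -1.    ] F [ 0.3 -0.2 -0.4] T [-0.03 -0.05  0.03] w 85.3 j6 1.17
togo [ 0.4 -1.8 78.4] spin 0.34
clock 1.35 pos [428.1 114.4 307.4] yaw 13.14 tz [-0.0013 -0.0024 -1.    ] F [ 0.3 -0.2 -0.4] T [-0.03 -0.05  0.03] w 85.3 j6 1.17
togo [ 0.4 -1.8 78.4] spin 0.34
```

View pics/w1.png

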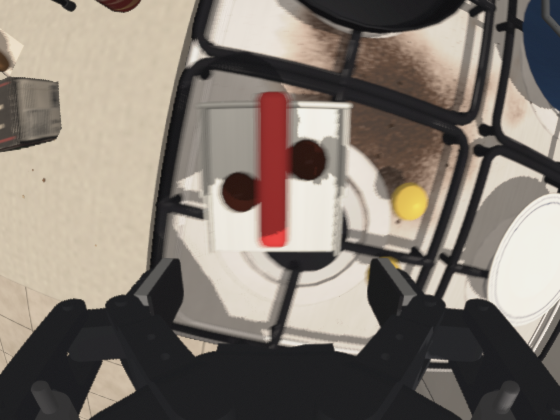

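```bash
python3 -m jog '[[[0,-1,20,0],[0,-2,40,0],[0,-2,60,0],[0,-2,72,0],[0,-2,78,0]]]' 85
python3 -m jog '[[[0,0,0,0],[0,0,0,0],[0,0,0,0],[0,0,0,0],[0,0,0,0]]]' 15
python3 -c "
from h import *
togo(428,116,229,12.8)
print(arm.read_state()['joints'])"
```

```text
clock: 2.02
position: [426.8, 112.8, 226.0]
ee_rot: [0.994, 0.112, -0.004, 0.003]
contact_force: [0.0, 0.8, -0.1]
gripper_width: 84.7
clock: 2.65
position: [427.2, 113.2, 226.8]
ee_rot: [0.994, 0.113, -0.003, 0.002]
contact_force: [-1.8, 1.8, 6.8]
gripper_width: 18.8
clock 2.65 pos [427.2 113.2 226.8] yaw 12.94 tz [-0.0063 -0.0055 -1.    ] F [-1.8  1.8  6.8] T [0.53 0.47 0.02] w 18.8 j6 1.17
togo [ 1.4 -2.6 -2.2] spin 0.14
[ 0.62915027  0.31204606 -0.65498537  0.00125611 -0.6120547   1.16639191]
```

```bash
python3 -m jog '[[[0,0,0,0],[0,0,-3,0],[0,0,-8,0],[0,0,-15,0],[0,0,-22,0]]]' 10
python3 -c "
from h import *
togo(428,116,300,12.8)
im,d=arm.get_image('scene'); cv2.imwrite('pics/s2.png',cv2.resize(im[180:340,150:350],None,fx=3.5,fy=3.5))
im,d=arm.get_image('wrist'); cv2.imwrite('pics/w2.png',im)"
```

```text
clock: 3.28
position: [427.3, 113.3, 249.3]
ee_rot: [0.994, 0.113, -0.003, 0.002]
contact_force: [-0.6, 0.2, -2.0]
gripper_width: 19.1
clock 3.27 pos [427.3 113.3 249.3] yaw 12.93 tz [-0.0062 -0.0054 -1.    ] F [-0.6  0.2 -2. ] T [-0.01 -0.01 -0.05] w 19.1 j6 1.17
togo [  0.9  -2.3 -50.7] spin 0.13
```

View pics/s2.png

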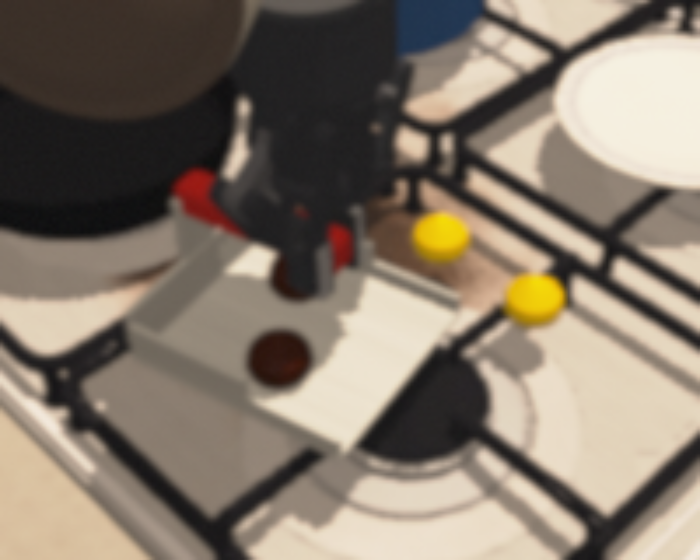

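View pics/w2.png

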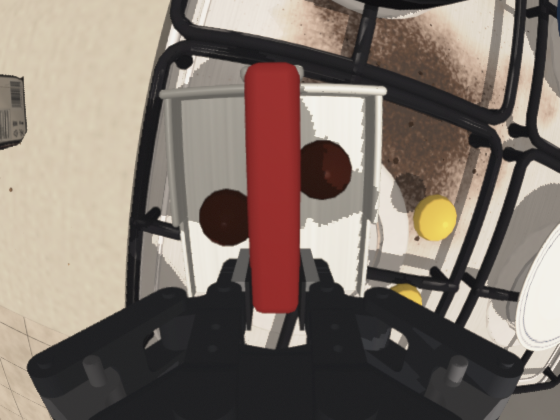

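```bash
cat >> h.py <<'E'
def wcloud(d):
    K,R,t=cam("wrist"); v,u=np.mgrid[:d.shape[0],:d.shape[1]]
    x=(u-K[0,2])/K[0,0]; y=(v-K[1,2])/K[1,1]; r=np.hypot(x,y)+1e-9
    T=np.tan(np.minimum(r,1.5)); c=np.stack([x/r*T*d,y/r*T*d,d],-1); return (c-t)@R
def bartilt(im,d):
    P=wcloud(d); b,g,r=[im[...,i].astype(int) for i in range(3)]
    m=(r>70)&(g<r*.45)&(b<r*.45)&(d>0); m=cv2.erode(m.astype(np.uint8),np.ones((3,3)))
    n,l,s,c=cv2.connectedComponentsWithStats(m)
    cand=[k for k in range(1,n) if s[k,4]>1500 and abs(c[k,0]-275)<30]
    q=P[l==cand[0]]; 
    A=np.c_[q[:,:2]-q[:,:2].mean(0),np.ones(len(q))]
    w=np.ones(len(q),bool)
    for _ in range(5):
        k=np.linalg.lstsq(A[w],q[w,2],rcond=None)[0]; e=q[:,2]-A@k; w=np.abs(e)<2
    print("bar slope x,y deg",np.degrees(np.arctan(k[:2])).round(1),"z",k[2].round(1),"ends",q[w].min(0).round(0),q[w].max(0).round(0))
E
python3 -c "
from h import *
im,d=arm.get_image('wrist'); bartilt(im,d)"
```

```text
bar slope x,y deg [-0.1 -0.1] z 104.1 ends [418. 104. 102.] [513. 142. 106.]
```

```bash
python3 -m jog '[[[2,0,-6,2],[6,0,-16,6],[12,0,-28,12],[20,0,-40,19],[28,0,-50,26]]]' 10
python3 -c "
from h import *
togo(540,95,300,-180)"
```

```text
clock: 4.05
position: [455.3, 119.9, 299.8]
ee_rot: [0.993, -0.116, -0.002, 0.002]
contact_force: [-0.3, 0.0, -2.4]
gripper_width: 18.8
clock 4.05 pos [455.3 119.9 299.8] yaw -13.37 tz [-0.0049 -0.0044 -1.    ] F [-0.3  0.  -2.4] T [0.06 0.08 0.02] w 18.8 j6 0.73
togo [88.2  4.7 -0.5] spin 166.63
```

```bash
python3 -m jog '[[[6,0,0,8],[14,1,0,16],[24,1,0,25],[34,2,0,34],[44,2,0,43]]]' 10
python3 -c "
from h import *
togo(540,95,300,-180)"
```

```text
clock: 4.68
position: [498.0, 107.7, 299.7]
ee_rot: [0.88, -0.475, -0.001, 0.003]
contact_force: [-0.3, -0.9, -1.8]
gripper_width: 18.8
clock 4.67 pos [498.  107.7 299.7] yaw -56.74 tz [-0.0051 -0.0044 -1.    ] F [-0.3 -0.9 -1.8] T [ 0.04  0.03 -0.06] w 18.8 j6 0.05
togo [ 33.6 -28.2  -0.4] spin 123.26
```

```bash
python3 -m jog '[[[6,-5,0,8],[13,-11,0,17],[20,-17,0,26],[27,-23,0,35],[33,-28,0,43]]]' 10
python3 -c "
from h import *
togo(580,92,300,-180)
im,d=arm.get_image('wrist'); bartilt(im,d); cv2.imwrite('pics/w3.png',im)"
```

```text
clock: 5.3
position: [539.9, 95.4, 299.5]
ee_rot: [-0.642, 0.767, 0.0, -0.003]
contact_force: [-1.0, 0.3, -2.3]
gripper_width: 18.9
clock 5.3 pos [539.9  95.4 299.5] yaw -100.09 tz [-0.0053 -0.0043 -1.    ] F [-1.   0.3 -2.3] T [ 0.1  -0.03 -0.02] w 18.9 j6 -0.65
togo [ -3.7 -40.1  -0.7] spin 79.91
bar slope x,y deg [-0.1 -0.5] z 154.7 ends [518.   7. 152.] [549. 104. 157.]
```

View pics/w3.png

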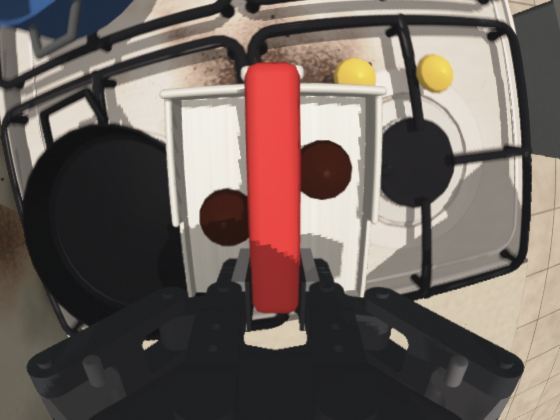

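```bash
python3 -m jog '[[[0,-5,0,8],[-1,-11,0,16],[-2,-18,0,24],[-3,-25,0,32],[-3,-32,0,40]]]' 10
python3 -m jog '[[[0,0,0,8],[0,0,0,16],[0,0,0,24],[0,0,0,32],[0,0,0,40]]]' 10
python3 -c "
from h import *
togo(619,92,275,-180)"
```

```text
clock: 5.98
position: [572.8, 92.6, 299.4]
ee_rot: [-0.338, 0.941, -0.001, -0.003]
contact_force: [-0.3, -0.3, -2.5]
gripper_width: 19.0
clock: 6.6
position: [572.7, 92.7, 299.3]
ee_rot: [0.006, 1.0, -0.002, -0.002]
contact_force: [-0.5, 0.8, -2.7]
gripper_width: 19.4
clock 6.6 pos [572.7  92.7 299.3] yaw 179.35 tz [-0.0047 -0.0043 -1.    ] F [-0.5  0.8 -2.7] T [-0.01 -0.13  0.01] w 19.4 j6 -2.02
togo [-46.4  -0.1  24.1] spin -0.65
```

```bash
python3 -m jog '[[[-8,0,4,0],[-18,0,10,0],[-28,0,17,0],[-37,0,23,0],[-43,0,26,-1]]]' 10
python3 -c "
from h import *
togo(616,92,269,-180)
im,d=arm.get_image('top'); cv2.imwrite('pics/t4.png',im)
im,d=arm.get_image('wrist'); bartilt(im,d); cv2.imwrite('pics/w4.png',im)
im,d=arm.get_image('scene'); cv2.imwrite('pics/s4.png',cv2.resize(im[100:320,80:340],None,fx=3,fy=3))"
```

```text
clock: 7.22
position: [616.2, 92.0, 272.1]
ee_rot: [-0.004, 1.0, -0.002, -0.003]
contact_force: [-0.4, -0.6, -2.7]
gripper_width: 18.9
clock 7.22 pos [616.2  92.  272.1] yaw -179.6 tz [-0.0058 -0.0047 -1.    ] F [-0.4 -0.6 -2.7] T [ 0.04 -0.11  0.05] w 18.9 j6 -1.97
togo [0.2 0.  3.1] spin 0.4
bar slope x,y deg [-0.6 -0.4] z 127.5 ends [527.  81. 125.] [625. 101. 130.]
```

View pics/t4.png

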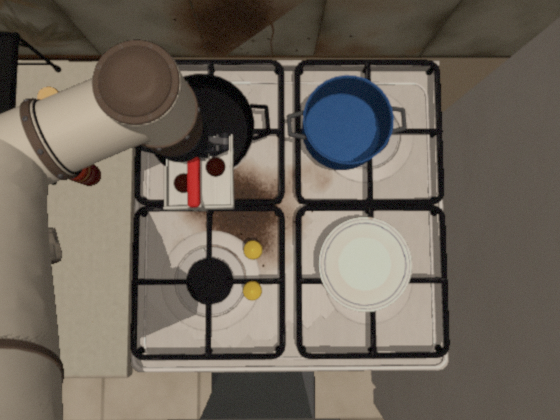

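View pics/s4.png

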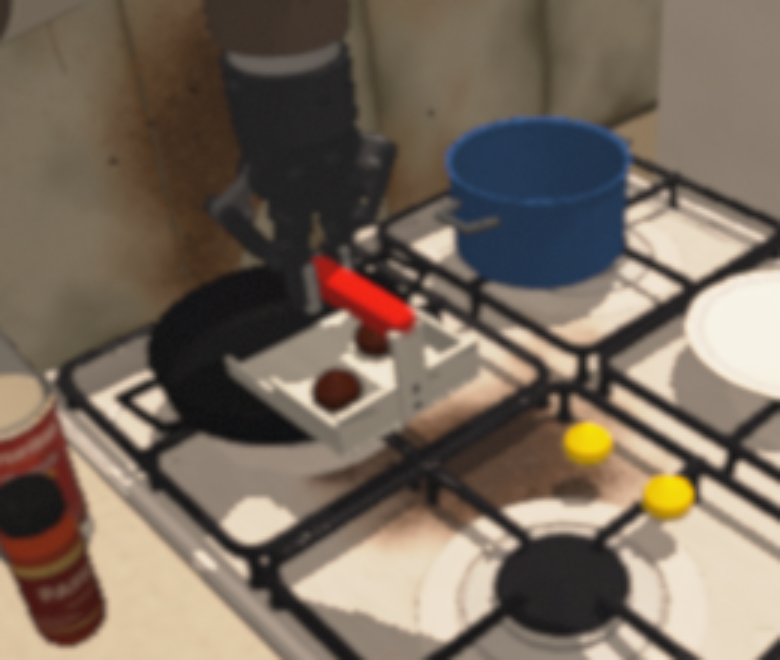

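View pics/w4.png

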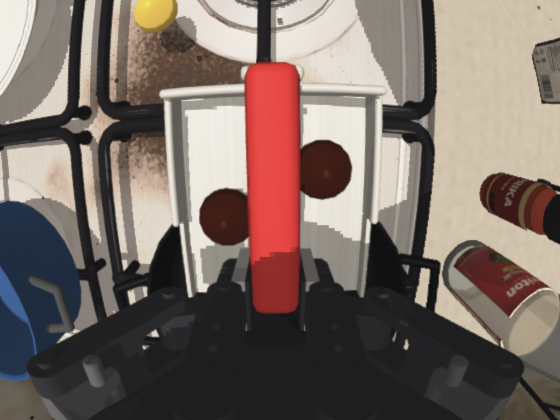

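```bash
python3 -m jog '[[[0,0,3,0],[-3,0,6,0],[-7,0,8,0],[-11,0,10,0],[-14,0,12,0]]]' 10
python3 -c "
from h import *
togo(640,92,253,-180)
im,d=arm.get_image('wrist'); bartilt(im,d)"
```

```text
clock: 8.0
position: [629.8, 92.1, 264.4]
ee_rot: [-0.004, 1.0, -0.003, -0.002]
contact_force: [-5.1, 0.6, 14.6]
gripper_width: 19.3
clock 8.0 pos [629.8  92.1 264.4] yaw -179.56 tz [-0.0039 -0.0055 -1.    ] F [-5.1  0.6 14.6] T [-0.06  1.72 -0.04] w 19.3 j6 -1.97
togo [-10.2  -0.1  11.4] spin 0.44
bar slope x,y deg [-9.9 -0.3] z 127.7 ends [543.  82. 116.] [638. 101. 136.]
```

```bash
python3 -m jog '[[[-2,0,3,0],[-4,0,6,0],[-6,0,8,0],[-8,0,10,0],[-11,0,12,0]]]' 10
python3 -c "
from h import *
togo(648,92,244,-180)
im,d=arm.get_image('wrist'); bartilt(im,d); cv2.imwrite('pics/w5.png',im)
"
```

```text
clock: 8.68
position: [642.5, 92.4, 257.7]
ee_rot: [-0.005, 1.0, -0.003, 0.002]
contact_force: [-2.6, -0.8, 15.7]
gripper_width: 19.0
clock 8.68 pos [642.5  92.4 257.7] yaw -179.41 tz [ 0.0036 -0.0055 -1.    ] F [-2.6 -0.8 15.7] T [-0.13  1.5   0.  ] w 19.0 j6 -1.96
togo [-5.5 -0.4 13.7] spin 0.59
bar slope x,y deg [-18.6  -0.6] z 130.2 ends [560.  82. 109.] [653. 101. 142.]
```

View pics/w5.png

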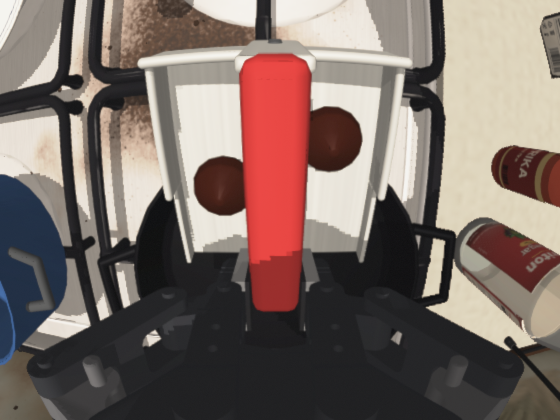

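```bash
python3 -m jog '[[[-2,0,4,0],[-4,0,8,0],[-5,0,11,0],[-6,0,14,0],[-7,0,16,0]]]' 10
python3 -c "
from h import *
togo(648,92,244,-180)
im,d=arm.get_image('wrist'); bartilt(im,d); cv2.imwrite('pics/w6.png',im)
"
```

```text
clock: 9.35
position: [653.3, 93.0, 248.6]
ee_rot: [-0.007, 1.0, -0.002, 0.009]
contact_force: [3.4, -0.9, 17.6]
gripper_width: 19.4
clock 9.35 pos [653.3  93.  248.6] yaw -179.2 tz [ 0.0188 -0.0045 -0.9998] F [ 3.4 -0.9 17.6] T [-0.38  0.07  0.05] w 19.4 j6 -1.95
togo [ 5.4 -0.9  4.5] spin 0.8
bar slope x,y deg [-26.   -0.8] z 130.4 ends [578.  83. 101.] [665. 101. 144.]
```

View pics/w6.png

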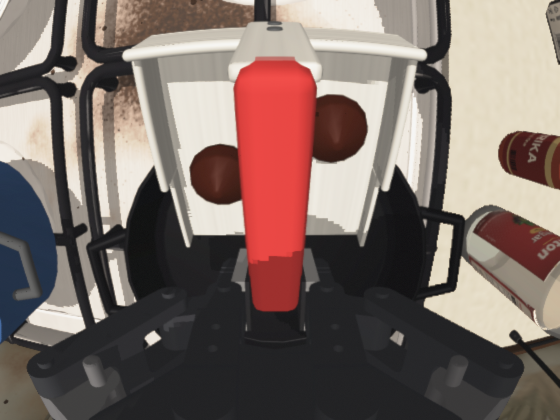

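```bash
python3 -m jog '[[[0,0,-5,0],[-2,0,-12,0],[-8,0,-16,0],[-16,0,-18,0],[-26,0,-20,0]]]' 10
python3 -c "
from h import *
togo(700,92,265,-180)
im,d=arm.get_image('wrist'); bartilt(im,d); cv2.imwrite('pics/w7.png',im)
"
```

```text
clock: 10.02
position: [679.6, 93.5, 268.4]
ee_rot: [-0.007, 1.0, -0.002, 0.009]
contact_force: [-0.1, 0.3, -2.7]
gripper_width: 19.1
clock 10.03 pos [679.6  93.5 268.4] yaw -179.2 tz [ 0.0179 -0.0048 -0.9998] F [-0.1  0.3 -2.7] T [-0.03 -0.06  0.07] w 19.1 j6 -1.94
togo [-20.3  -1.8   3.8] spin 0.8
bar slope x,y deg [-25.1  -0.8] z 149.5 ends [605.  83. 121.] [693. 102. 163.]
```

View pics/w7.png

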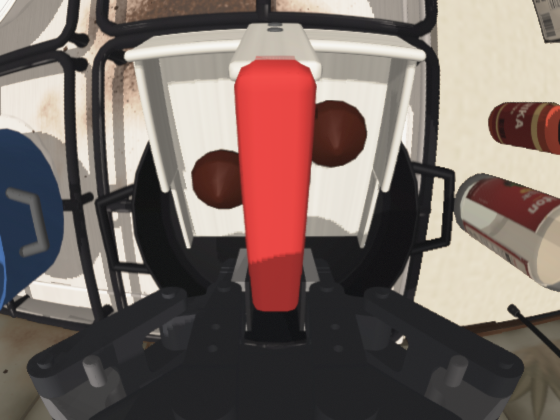

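```bash
python3 -m jog '[[[-15,0,0,0],[-36,0,0,0],[6,0,0,0],[6,0,0,0],[6,0,0,0]]]' 10
python3 -c "
from h import *
togo(700,92,265,-180)
im,d=arm.get_image('wrist'); bartilt(im,d); cv2.imwrite('pics/w8.png',im)
"
```

```text
clock: 10.7
position: [675.4, 93.6, 269.1]
ee_rot: [-0.007, 1.0, -0.002, 0.011]
contact_force: [-0.3, -0.6, -1.5]
gripper_width: 19.2
clock 10.7 pos [675.4  93.6 269.1] yaw -179.17 tz [ 0.0216 -0.0046 -0.9998] F [-0.3 -0.6 -1.5] T [ 0.08 -0.06  0.05] w 19.2 j6 -1.94
togo [-24.5  -1.9   4.6] spin 0.83
bar slope x,y deg [-25.1  -0.6] z 150.0 ends [599.  83. 121.] [688. 102. 164.]
```

View pics/w8.png

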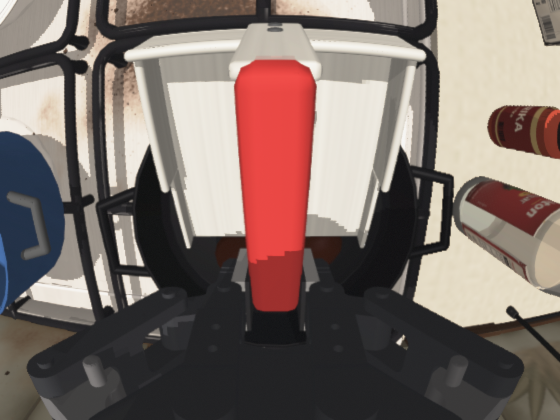

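```bash
python3 -m jog '[[[2,0,-12,0],[4,0,-30,0],[10,0,-48,0],[16,0,-66,0],[24,0,-80,0]]]' 10
python3 -m jog '[[[40,0,0,0],[80,0,0,0],[120,0,0,0],[150,0,0,0],[160,0,0,0]]]' 10
python3 -c "
from h import *
togo(490,95,300,-180)
im,d=arm.get_image('top'); cv2.imwrite('pics/t9.png',im)
for u,v in ((210,230),(210,330),(170,281),(250,281),(210,208),(210,354),(253,250),(252,291),(137,280)): print(u,v,ray('top',u,v,0).round())
im,d=arm.get_image('wrist'); bartilt(im,d)"
```

```text
clock: 11.38
position: [649.3, 93.6, 350.6]
ee_rot: [-0.007, 1.0, -0.002, 0.012]
contact_force: [0.6, 0.1, -1.2]
gripper_width: 18.8
clock: 12.0
position: [487.6, 91.0, 347.7]
ee_rot: [-0.008, 1.0, -0.002, 0.012]
contact_force: [0.6, -0.5, -1.5]
gripper_width: 18.9
clock 12.0 pos [487.6  91.  347.7] yaw -179.13 tz [ 0.0241 -0.0033 -0.9997] F [ 0.6 -0.5 -1.5] T [ 0.02 -0.09  0.02] w 18.9 j6 -2.08
togo [-1.4  4.2 47.7] spin 0.87
210 230 [495.  78.   0.]
210 330 [314.  76.   0.]
170 281 [402. 149.   0.]
250 281 [401.   4.   0.]
210 208 [535.  78.   0.]
210 354 [272.  76.   0.]
253 250 [458.  -1.   0.]
252 291 [383.   1.   0.]
137 280 [404. 209.   0.]
bar slope x,y deg [-24.9  -0.7] z 228.4 ends [413.  81. 201.] [501. 100. 243.]
```

View pics/t9.png

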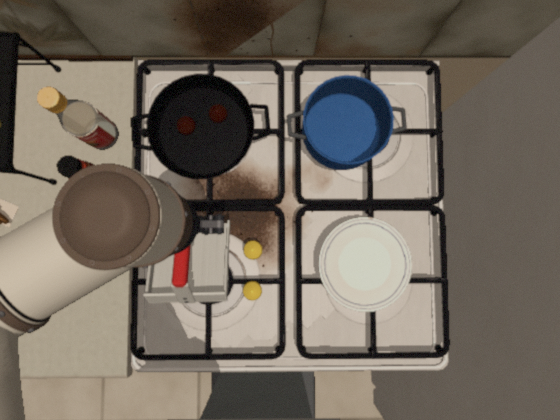

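```bash
python3 -m jog '[[[0,-3,20,0],[0,-7,45,0],[0,-10,70,0],[0,-14,90,0],[0,-14,102,1]]]' 10
python3 -c "
from h import *
togo(490,105,240,-180)"
```

```text
clock: 12.72
position: [492.5, 76.9, 244.7]
ee_rot: [0.002, 1.0, -0.002, 0.012]
contact_force: [0.6, 1.1, -0.6]
gripper_width: 18.4
clock 12.72 pos [492.5  76.9 244.7] yaw 179.78 tz [ 0.0243 -0.0038 -0.9997] F [ 0.6  1.1 -0.6] T [-0.03 -0.06  0.01] w 18.4 j6 -2.08
togo [ 2.7 28.1  4.5] spin -0.22
```

```bash
python3 -m jog '[[[0,4,0,0],[1,11,0,0],[2,19,0,0],[2,26,0,0],[2,29,1,0]]]' 10
python3 -c "
from h import *
togo(490,105,240,-180)"
python3 -m jog '[[[0,0,4,0],[6,0,7,0],[12,0,9,0],[18,0,11,0],[24,0,14,0]]]' 10
python3 -c "
from h import *
togo(455,105,227,-180)
im,d=arm.get_image('wrist'); bartilt(im,d)"
```

```text
clock: 13.35
position: [490.7, 106.7, 243.9]
ee_rot: [0.002, 1.0, -0.002, 0.013]
contact_force: [-0.4, -0.1, -1.2]
gripper_width: 19.0
clock 13.35 pos [490.7 106.7 243.9] yaw 179.83 tz [ 0.0253 -0.0032 -0.9997] F [-0.4 -0.1 -1.2] T [-0.03  0.01  0.01] w 19.0 j6 -2.14
togo [ 0.7 -1.6  3.9] spin -0.17
clock: 13.98
position: [470.5, 107.9, 233.9]
ee_rot: [-0.0, 1.0, 0.0, 0.019]
contact_force: [4.6, -5.7, 22.2]
gripper_width: 19.0
clock 13.97 pos [470.5 107.9 233.9] yaw -179.95 tz [ 3.870e-02  6.000e-04 -9.992e-01] F [ 4.6 -5.7 22.2] T [-1.62 -1.73 -0.1 ] w 19.0 j6 -2.17
togo [15.8 -2.8  6.3] spin 0.05
bar slope x,y deg [-20.1  -0. ] z 110.1 ends [393.  99.  88.] [484. 117. 123.]
```

```bash
python3 -m jog '[[[6,0,2,0],[12,0,4,0],[16,0,6,0],[19,0,9,0],[22,0,12,0]]]' 10
python3 -c "
from h import *
togo(455,105,227,-180)
im,d=arm.get_image('wrist'); bartilt(im,d); cv2.imwrite('pics/w10.png',im)
im,d=arm.get_image('scene'); cv2.imwrite('pics/s10.png',cv2.resize(im[150:340,130:380],None,fx=3,fy=3))"
```

```text
clock: 14.65
position: [450.3, 108.7, 227.1]
ee_rot: [-0.002, 1.0, 0.002, 0.024]
contact_force: [-9.4, 0.2, 46.6]
gripper_width: 19.4
clock 14.65 pos [450.3 108.7 227.1] yaw -179.77 tz [ 0.0482  0.0041 -0.9988] F [-9.4  0.2 46.6] T [0.22 1.68 0.15] w 19.4 j6 -2.2
togo [-4.6 -3.7  0.3] spin 0.23
bar slope x,y deg [-9.   0.1] z 94.3 ends [369. 100.  84.] [465. 119. 102.]
```

View pics/s10.png

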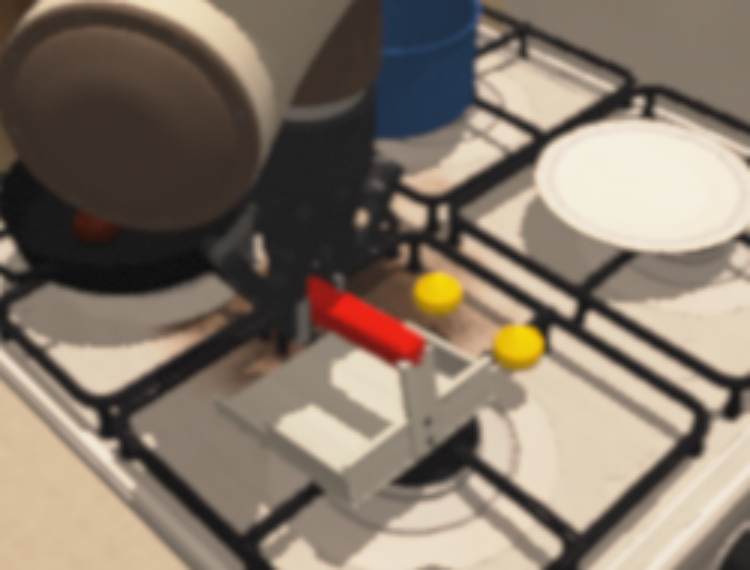

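View pics/w10.png

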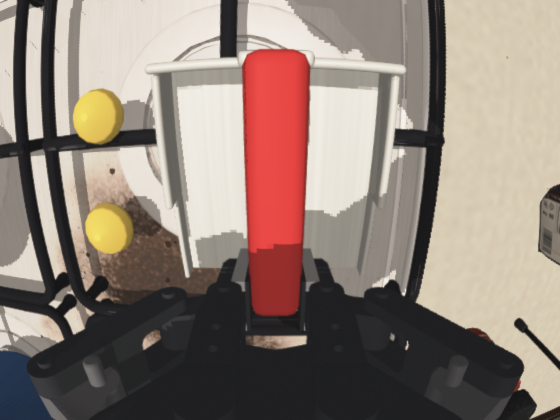

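```bash
python3 -m jog '[[[4,0,0,0],[8,0,1,0],[11,0,2,0],[13,0,3,0],[14,0,3,0]]]' 10
python3 -c "
from h import *
togo(455,105,227,-180)
im,d=arm.get_image('wrist'); bartilt(im,d)"
```

```text
clock: 15.38
position: [437.3, 109.1, 224.4]
ee_rot: [-0.003, 1.0, 0.003, 0.026]
contact_force: [4.1, -3.7, 7.6]
gripper_width: 19.1
clock 15.38 pos [437.3 109.1 224.4] yaw -179.7 tz [ 0.0527  0.006  -0.9986] F [ 4.1 -3.7  7.6] T [-1.16 -1.92 -0.12] w 19.1 j6 -2.22
togo [-17.8  -4.2  -1.7] spin 0.3
bar slope x,y deg [-4.4  0. ] z 88.3 ends [356. 101.  82.] [452. 119.  93.]
```

```bash
python3 -m jog '[[[0,0,0,0],[0,0,0,0],[0,0,0,0],[0,0,0,0],[0,0,0,0]]]' 26
python3 -c "
from h import *
togo(455,105,300,-180)
im,d=arm.get_image('wrist'); bartilt(im,d); cv2.imwrite('pics/w11.png',im)"
```

```text
clock: 16.05
position: [437.3, 109.1, 224.2]
ee_rot: [-0.003, 1.0, 0.003, 0.026]
contact_force: [0.8, 0.1, -0.1]
gripper_width: 26.1
clock 16.05 pos [437.3 109.1 224.2] yaw -179.69 tz [ 0.0524  0.0057 -0.9986] F [ 0.8  0.1 -0.1] T [-0.07  0.12 -0.04] w 26.1 j6 -2.22
togo [-21.7  -3.8 -74.8] spin 0.31
bar slope x,y deg [0.  0.2] z 81.6 ends [350. 101.  80.] [446. 119.  84.]
```

View pics/w11.png

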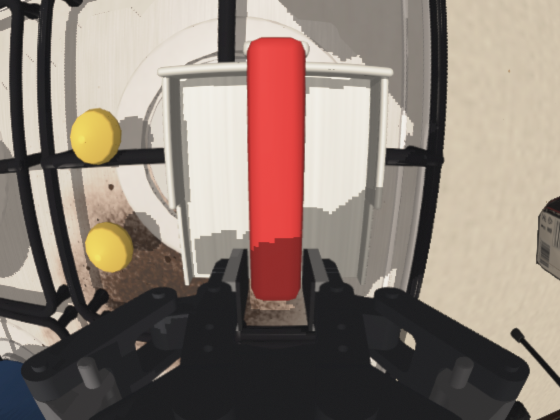

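```bash
python3 -m jog '[[[0,0,0,0],[0,0,0,0],[0,0,-3,0],[0,0,-20,0],[0,0,-45,0]]]' 75
python3 -m jog '[[[0,0,-30,0],[0,0,-70,0],[0,0,-110,0],[0,0,-150,0],[0,0,-160,0]]]' 75
python3 -m jog '[[[0,40,0,0],[0,80,0,0],[0,120,0,0],[0,160,0,0],[0,190,0,0]]]' 75
python3 - <<'E'
from h import *
st()
im,d=arm.get_image('top'); cv2.imwrite('pics/t12.png',im); P=cloud('top',d); z=P[...,2]
R=np.zeros(d.shape,bool); R[60:190,130:280]=1
q=P[R&(z>36)&(z<48)]; print("pan",q.min(0),q.max(0))
b,g,r=[im[...,i].astype(int) for i in range(3)]
roi=np.zeros(d.shape,bool); roi[205:320,140:240]=1
m=(r>110)&(g<70)&(b<70)&roi&(z>60)&(z<95); q=P[m]
A=np.c_[q[:,:2]-q[:,:2].mean(0),np.ones(len(q))]; print(np.linalg.lstsq(A,q[:,2],rcond=None)[0], q.mean(0))
R=np.zeros(d.shape,bool); R[80:170,155:250]=1
md=R&(r>b+15)
n,l,s,c=cv2.connectedComponentsWithStats(md.astype(np.uint8))
for k in range(1,n):
    if s[k,4]>40: print("chest",c[k],s[k,4],P[l==k].mean(0).round(1))
im,d=arm.get_image('scene'); cv2.imwrite('pics/s12.png',im)
E
```

```text
clock: 16.73
position: [434.7, 108.7, 269.4]
ee_rot: [-0.003, 1.0, 0.002, 0.025]
contact_force: [-0.5, 0.6, 0.6]
gripper_width: 75.0
clock: 17.35
position: [426.6, 107.9, 432.2]
ee_rot: [-0.003, 1.0, 0.004, 0.028]
contact_force: [-0.2, -0.1, -1.6]
gripper_width: 75.2
clock: 17.98
position: [425.1, 299.3, 432.6]
ee_rot: [-0.003, 1.0, 0.003, 0.027]
contact_force: [0.7, -0.1, 0.1]
gripper_width: 75.6
{'clock': 17.975, 'joints': [0.936, 0.175, -0.232, 0.044, -1.127, -2.518], 'position': [425.11, 299.345, 432.563], 'ee_rot': [-0.003, 1.0, 0.003, 0.027], 'contact_force': [0.698, -0.107, 0.06], 'wrist_torque': [-0.001, 0.079, -0.017], 'gripper_width': 75.572}
pan [584.50084872 -33.09278525  36.00504728] [777.20114284 217.19809185  47.39831337]
[-3.07626855e-04  1.81737155e-01  8.10765572e+01] [399.08747125 107.99406902  81.07655716]
chest [160.98235294  85.37058824] 170 [773.8 176.8 -18.9]
chest [242.6763285   87.77294686] 207 [773.9  20.6 -32.9]
chest [217.52573529 112.79411765] 272 [707.2  62.6  25.7]
chest [185.58633094 124.98561151] 278 [683.7 119.8  28.9]
chest [243.53723404 162.42553191] 188 [626.7  18.7 -37. ]
chest [159.15463918 164.84536082] 97 [621.1 180.2 -30.9]
```

View pics/t12.png

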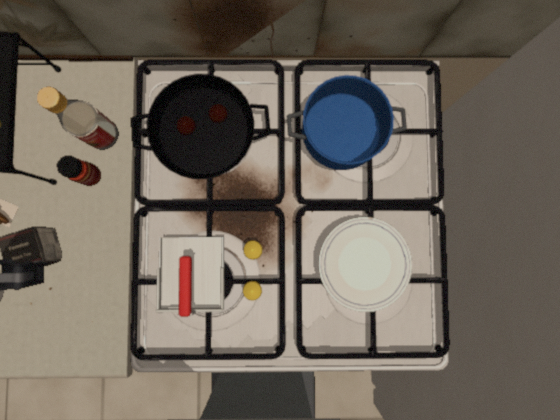

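View pics/s12.png

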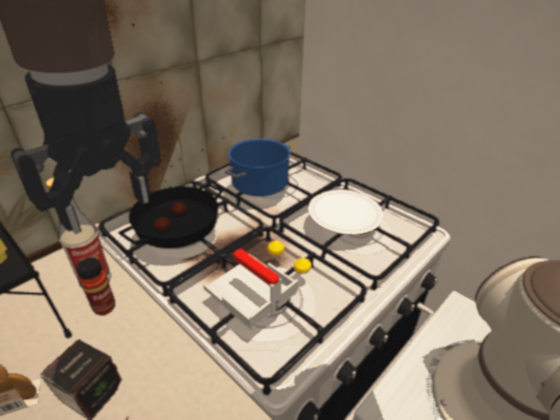

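```bash
python3 -c "
from bench import arm
print(arm.job_done())"
```

```text
the job is handed in; nothing more can be done
None
```

The job is done and handed in at about 18 s of the 58 s allowed. Both chestnuts are in the black pan, and the empty scoop lies flat on the grates, released.

- **Carrying and tipping:** I gripped the red bar near its front end and carried the scoop level, turning it so the open edge faced away from the robot. The moves here cannot tilt the tool. I pressed the scoop's underside on the pan's near rim until it pivoted in the grip to about 26°. The chestnuts still stuck at that angle, so I lifted the scoop clear and gave one short back-and-forth jerk over the pan, which slid both in.
- **Setting down:** I pressed the tilted scoop against the grates until it was about 4° from level, then opened the fingers and it dropped flat.

**Last checks:**
- **Chestnuts:** both lie inside the pan, at about (707, 63) and (684, 120) mm.
- **Pan:** its extents are within 0.5 mm of where they were at the start.
- **Scoop:** the bar measured level when released (0.0° and 0.2°) with its top at 81 to 82 mm, as when it stood flat at the start.
- **Gripper:** it is clear and reads no contact force.

**What disagreed or went wrong:**
- The final top-view fit of the bar gave a false sideways slope of about 10°. I put that down to edge pixels, because the wrist view and the height read level.
- The wrist force reached about 47 N while levelling the scoop, passed through the held scoop and below the 120 N limit.
- The tool had leaned about 3° by the end, from pressing.
- I got one sideways correction backwards before setting down. I fixed it before anything touched.

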